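Click the score wheel round to the post

TASK

Score the round on the wooden counter: with a fingertip, gently flick the lugs on the wheel's edge to click it clockwise (seen from above) until its dark iron arrow rests pointing at the brass post. Let the wheel come to rest one click short of the post first, then flick that last click, and never click past the post. Grasp and lift nothing, and leave the joker tiles, the bell and the tile rack where they are.

Things in the scene. Friction and masses are not known exactly. Their poses are not given: they have to be found in the camera images.
- counter: Fixed score counter. Origin at the centre of its underside, on the table, on the wheel's vertical axis. Dark round wooden base, radius 85 mm, 26 mm high, with a tongue 34 mm wide reaching along the body's +x to 117 mm from the axis; the tongue carries the brass post. On the base lies the flat wooden wheel.
- hub (a point): On the wheel's axis, 48 mm above the table. The wheel: a disc of radius 40 mm, from 30 to 48 mm above the table, with eight lugs 45 degrees apart, same heights, each 10 mm thick and reaching radially out to 76 mm; open gaps of about 40 mm between them at radius 64 mm. A raised 5 mm dark iron arrow on top points along the middle of one lug.
- post_top (a point): Top of the brass post, an upright pin 12 mm thick standing on the tongue 104 mm from the wheel's axis along the counter's +x, top 50 mm above the table. The arrow must end pointing at it.
- arrow_tip (a point): Tip of the raised dark iron arrow on the wheel, 40 mm from the axis, 50 mm above the table. It turns with the wheel.
- wheel (a joint): Wheel angle, rad, growing clockwise seen from above; 0 = arrow at the post. Starts negative, two to four clicks short, at times stuck between two clicks. One click = 0.393 (half a lug pitch). A sprung ball holds it at each multiple of 0.393; 2 to 3 N on a lug end frees it, well past half way it snaps to the next and, pushed slowly, rests there. Stops at -2.4 and +1.2.
- joker_a: Bone-white joker tile, 36 x 26 x 8 mm, loose, lying flat on the table beside the counter. Origin at the centre of its underside. Bystander.
- joker_b: Second joker tile, like the first, on the other side of the counter. Bystander.
- bell: Pewter bell, 80 mm wide, 63 mm high, loose on the table to the right. Origin at the centre of its underside. Bystander.
- rack: Faded blue tile rack, 340 mm long (its own y), 80 mm deep, 62 mm high, loose on the table to the left. Origin at the centre of its underside. Bystander.

How it is judged:
By the outcome, as a careful person would: the job done as asked, in the order asked, and still so for the second after the job is handed in, with the robot touching nothing.
It also fails if it takes over 69 s, if anything falls off the work surface, if the arm or the gripper's body presses on something with over 40 N, if the wrist force passes 120 N, or if a joint passes its speed limit or range.

ROBOT

A 7-joint arm with a two-finger parallel gripper is mounted at the origin on the work surface. World frame = base frame: x ahead of the robot, y to its left, z up, the work surface at z = 0. Lengths are in m, angles in rad, forces in N, time in s.
With the tool pointing down it reaches from about 0.4 to 0.85 m from the base axis. Payload 4.4 kg.
Tool frame: the origin (TCP) lies on the centre line of the jaws, within the pads' length; the fingertips stand 8 mm ahead of it and the grasp point (between the pads) lies 11 mm behind it; y points along the fingers, z is the direction in which the jaws open and shut, and the axes are right-handed (so a half turn about y gives the same grasp; the last joint's range is limited). The gripper opens to 94 mm and grips with 3 to 60 N. Pads are 16 mm wide; open, the fingers measure 119 mm over their backs; the gripper's body (75 mm by 177 mm) begins 78 mm behind the grasp point.
Start: joints at [-1.333, 0.628, 0.038, 1.517, -0.027, 0.996, -0.02], TCP at [0.194, 0.62, 0.213] pointing down, gripper open.
Joint ranges: [-3.06, 3.06], [-0.37, 2.12], [-1.25, 1.32], [0.18, 2.47], [-1.1, 4.24], [0.23, 1.98], [-2.94, 2.94]. Speed limits (rad/s): [2.57, 2.57, 3.14, 3.14, 3.14, 3.14, 3.14].

INTERFACE

Orientations are given as a rotation vector (axis times angle).
In Python, from station import sensors, cams, order gives the robot as it stands. The module is installed in compiled form; this text tells all that it offers.
- The arm moves only by the tool send_rows, never from a script. Its argument "moves" is a list of rows, each an object of numbers: "tx", "ty", "tz": the shift along the world's x, y, z in m; "ax", "ay", "az": the turn, a rotation vector about the world's x, y, z in degrees; "jaw": the closure, from -1 (fully open) to 1 (shut). In form: [{"tx": .., "ty": .., "tz": .., "ax": .., "ay": .., "az": .., "jaw": ..}, ...]. A call has 1 to 10 rows; each row is the pose to reach, as a shift and turn from the pose measured when the call began; what a row does not reach only later rows make up. A row lasts 1/12 s, in which the tool goes at most 41.7 mm and 7.16 degrees, less where a joint would pass 70% of its speed; a pose out of reach is approached as far as the arm can. A call with a gripper value outside its range is refused whole. The fingers move at their own pace and stop on an object; the grip force is fixed at half the most. Time passes only in rows, so rows that repeat a pose let the fingers close. It gives the time, the measured TCP pose, the force and the opening at its end, in the units of the state.
- sensors.observe(): the state, without advancing time (a new reading comes with each control period).
- cams.camera(name): name is "scene" or "top"; returns the picture (400x640x3 uint8, red, green, blue); there is no depth.
- cams.get_calibration(name): a dict with "fx", "fy", "cx", "cy" (pixels), "k1" (the pictures are not rectified: a ray, as slopes to the right and down, at radius r is drawn at 1 + k1 r^2 times it, then the intrinsics apply), "R" (3x3) and "t" (3): a world point X has camera coordinates R X + t. Camera axes: x right, y down, z forward; pixel columns grow to the right and rows downward; lengths in m; the calibration is good to about 2 mm. A picture is of the moment at which its call begins. get_calibration takes no time and is no camera call.
- order.finish_job(): hands the job in, once; it reports no verdict.
Trained networks look in the newest picture that a camera, given by its name, has taken for a name from the list of things; names that differ only in an ending like _2 or _b are one class to them, and where a whole thing is asked for, a point or a joint stands for the part that bears it (a point fixed in the world has none). Each returns a list of dicts, best first, with "p" (0 to 1); they miss things now and then, are a little off and sometimes report something else, mostly with a low value. They report only what shows in the picture. A call takes as long as a camera call.
- cams.look_for(camera, name): "rect" ([left, top, right, bottom] in pixels, round what is visible of it).
- cams.masks_of(camera, name): "mask" (400x640 bool, what is visible of it) and "rect" ([left, top, right, bottom] in pixels, round what is visible of it).
- cams.pinpoint(camera, name): "xy" ([column, row] in pixels: a listed point, or the origin of a listed thing).
The state is a dict: "clock": time; "qpos": joint angles; "qd": joint speeds; "joint_torque": joint torques, N m; "tool_pos": TCP position; "ee_rot": TCP orientation; "force": force on the tool from outside, world axes, zero at the start; "torque": the same for the moment, N m; "width": finger opening in m.
Only numpy, scipy, OpenCV 4.12 (cv2) and the standard library are available. Lean on these libraries where they do the work, as an engineer would, in place of code of your own. Each camera call takes 0.05 s, during which the arm holds its last target. There are 200 camera calls.

## Working session

There is one attempt and no reset: what is moved stays moved. The work goes in short steps, Python scripts to look and compute and a tool call to move; the robot and the scene stay as the last step left them, time stands still between calls to the robot, and variables do not carry over. Pictures are saved under pics/ and viewed, about 8 in all and at most 12, crops included, and the job is handed in when it is done.

Besides the shell and the picture viewer there is one more tool, called after "Call:" by a JSON object that holds its "name" and its "arguments". send_rows: Moves the arm, as the interface text tells. Its arguments: {"type":"object","properties":{"moves":{"type":"array","items":{"type":"object","properties":{"tx":{"type":"number"},"ty":{"type":"number"},"tz":{"type":"number"},"ax":{"type":"number"},"ay":{"type":"number"},"az":{"type":"number"},"jaw":{"type":"number"}}}}},"required":["moves"]}

```bash
mkdir -p pics; cat > h.py <<'E'
import numpy as np, cv2
from station import sensors, cams, order
def ray(cam,xy):
    c=cams.get_calibration(cam);K=np.array([[c['fx'],0,c['cx']],[0,c['fy'],c['cy']],[0,0,1.]])
    p=cv2.undistortPoints(np.array([[xy]],float),K,np.array([c['k1'],0,0,0,0.]))[0,0]
    R=np.array(c['R']);t=np.array(c['t']);return -R.T@t, R.T@np.array([p[0],p[1],1])
def at_z(cam,xy,z):
    o,d=ray(cam,xy);return o+d*(z-o[2])/d[2]
def proj(cam,X):
    c=cams.get_calibration(cam);K=np.array([[c['fx'],0,c['cx']],[0,c['fy'],c['cy']],[0,0,1.]])
    return cv2.projectPoints(np.array([X],float),cv2.Rodrigues(np.array(c['R']))[0],np.array(c['t'],float),K,np.array([c['k1'],0,0,0,0.]))[0][0,0]
def snap(cam,f):
    im=cams.camera(cam);cv2.imwrite('pics/'+f,im[:,:,::-1]);return im
Z=dict(hub=.048,post_top=.05,arrow_tip=.05,joker_a=0,bell=0,rack=0,counter=0)
def pts(cam,names):
    for n in names:
        for r in cams.pinpoint(cam,n)[:2]: print(cam,n,round(r['p'],2),np.round(r['xy'],1),at_z(cam,r['xy'],Z[n]).round(4))
E
python3 - <<'E'
from h import *
for c in('top','scene'):
    snap(c,c+'1.png'); pts(c,Z)
s=sensors.observe();print({k:np.round(v,3) for k,v in s.items()})
E
```

```text
top hub 0.71 [312.9 210.6] [0.5461 0.0396 0.048 ]
top post_top 0.8 [334.9 179.8] [ 0.6249 -0.0137  0.05  ]
top arrow_tip 0.96 [297.7 201.5] [0.5678 0.0776 0.05  ]
top joker_a 0.43 [267.7 222.3] [0.5216 0.1557 0.    ]
top joker_a 0.42 [357.  234.5] [ 0.4949 -0.0741  0.    ]
top bell 0.71 [464.2 184. ] [ 0.6333 -0.3538  0.    ]
top bell 0.42 [300.2 200.2] [0.5814 0.0736 0.    ]
top rack 0.69 [175.4 230. ] [0.497  0.3911 0.    ]
top counter 0.84 [314.5 211.4] [0.5526 0.0357 0.    ]
top counter 0.26 [335.7 181.1] [ 0.6346 -0.0183  0.    ]
scene hub 0.64 [325.6 200.1] [0.5456 0.0386 0.048 ]
scene post_top 0.58 [286.4 209.6] [ 0.6219 -0.0222  0.05  ]
scene arrow_tip 0.79 [340.6 211.3] [0.5742 0.0891 0.05  ]
scene joker_a 0.52 [378.5 228.4] [0.5322 0.1674 0.    ]
scene joker_a 0.45 [300.  196.2] [ 0.4928 -0.0586  0.    ]
scene bell 0.82 [170.  195.9] [ 0.6397 -0.3577  0.    ]
scene rack 0.67 [479.5 245. ] [0.4907 0.3843 0.    ]
scene counter 0.51 [287.5 210.1] [ 0.5613 -0.0564  0.    ]
{'clock': np.float64(0.8), 'qpos': array([-1.333,  0.628,  0.039,  1.517, -0.027,  0.996, -0.02 ]), 'qd': array([ 0.001,  0.001,  0.002,  0.   ,  0.002, -0.   , -0.001]), 'joint_torque': array([ 0.0000e+00, -5.4953e+01,  1.1430e+00, -1.8694e+01, -5.2000e-02,
        1.6000e-02,  0.0000e+00]), 'tool_pos': array([0.194, 0.62 , 0.213]), 'ee_rot': array([-1.558,  0.238, -0.238]), 'force': array([ 0.491,  0.066, -0.349]), 'torque': array([-0.06 , -0.066,  0.014]), 'width': np.float64(0.094)}
```

View pics/top1.png

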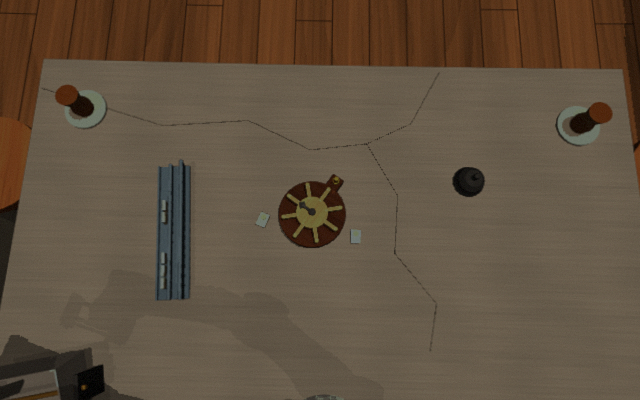

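View pics/scene1.png

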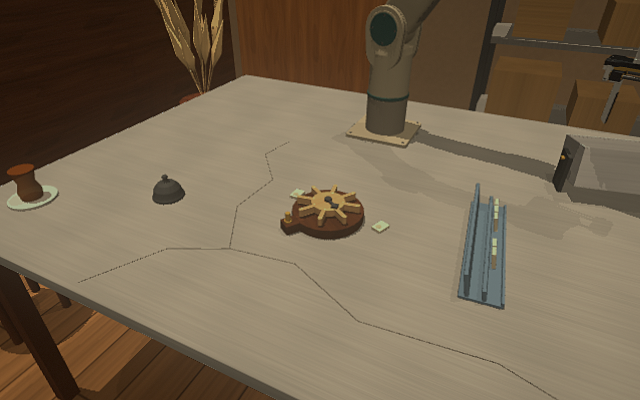

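```bash
cat >> h.py <<'E'
def rectify(cam,im,C,z=.048,half=.13,n=520):
    # world-aligned view: up=+x, left=+y
    g=np.linspace(half,-half,n);X,Y=np.meshgrid(C[0]+g,C[1]+g,indexing='ij')
    c=cams.get_calibration(cam);K=np.array([[c['fx'],0,c['cx']],[0,c['fy'],c['cy']],[0,0,1.]])
    P=np.stack([X,Y,0*X+z],-1).reshape(-1,3)
    uv=cv2.projectPoints(P,cv2.Rodrigues(np.array(c['R']))[0],np.array(c['t'],float),K,np.array([c['k1'],0,0,0,0.]))[0].reshape(n,n,2).astype(np.float32)
    return cv2.remap(im,uv[...,0],uv[...,1],cv2.INTER_CUBIC)
E
python3 - <<'E'
from h import *
C=(.548,.038)
a=[]
for c in('top','scene'):
    im=cv2.imread(f'pics/{c}1.png'); r=rectify(c,im,C,half=.1,n=400); 
    a.append(r)
cv2.imwrite('pics/r1.png',cv2.convertScaleAbs(np.hstack(a),alpha=1.5))
E
```

```text
(no output)
```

View pics/r1.png

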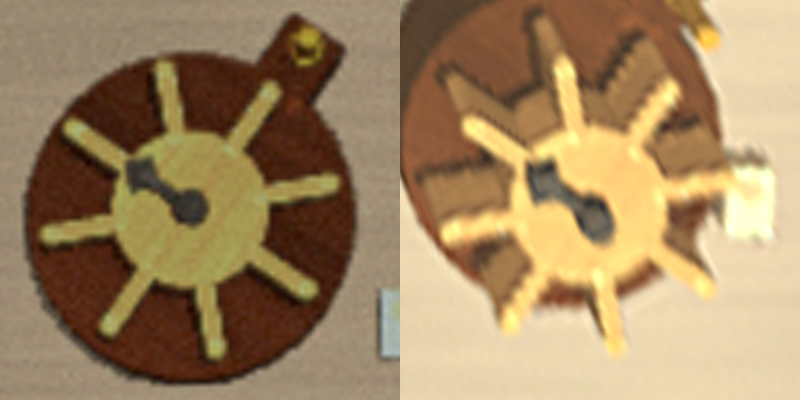

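```bash
cat >> h.py <<'E'
def fit(cam,im,x0=(.5455,.0415),ref=None,free=True):
    """wheel template fit (RGB image): returns hub x,y, lug yaw mod 45 (deg), score"""
    from scipy.optimize import minimize
    half=.11;n=440;C=(.5455,.0415);r=rectify(cam,im,C,half=half,n=n).astype(float)
    lum=np.minimum(cv2.GaussianBlur(r[...,1],(0,0),2),255)
    g=np.linspace(half,-half,n);X,Y=np.meshgrid(C[0]+g,C[1]+g,indexing='ij')
    def sc(p):
        dx,dy=X-p[0],Y-p[1];R=np.hypot(dx,dy);a=np.arctan2(dy,dx)-np.radians(p[2])
        a=(a+np.pi/8)%(np.pi/4)-np.pi/8
        d=np.maximum(np.abs(R*np.sin(a))-.005,R-.076);d=np.minimum(d,R-.040)
        m=1/(1+np.exp(d/.0008)); w=(R<.080)&(R>.03)
        return -np.corrcoef(m[w],lum[w])[0,1]
    best=None
    for a in range(0,45,5):
        f=(lambda q:sc([q[0]*.001+x0[0],q[1]*.001+x0[1],q[2]])) if free else (lambda q:sc([x0[0],x0[1],q[0]]))
        s=minimize(f,[0,0,a] if free else [a],method='Nelder-Mead',options=dict(maxiter=150,xatol=.05,fatol=1e-4))
        if best is None or s.fun<best.fun:best=s
    q=best.x
    return (x0[0]+q[0]*.001,x0[1]+q[1]*.001,q[2]%45,-best.fun) if free else (q[0]%45,-best.fun)
E
python3 - <<'E'
from h import *
from scipy.spatial.transform import Rotation as Ro
for c in('top','scene'): print(c,np.round(fit(c,cv2.imread(f'pics/{c}1.png')[:,:,::-1]),4))
for c in('top','scene'): print(c, [np.round((p['p'],*at_z(c,p['xy'],.05)),3) for p in cams.pinpoint(c,'post_top')])
s=sensors.observe();print(Ro.from_rotvec(s['ee_rot']).as_matrix().round(3))
# post colour blob in rectified z=.05 top
r=rectify('top',cv2.imread('pics/top1.png'),(.548,.038),z=.05,half=.1,n=400)
h=cv2.cvtColor(r,cv2.COLOR_BGR2HSV)[10:80,280:340];m=(h[...,1]>170)&(h[...,2]>90)&(h[...,0]>18)
ys,xs=np.nonzero(m);print(len(ys),.648-(ys.mean()+10)*.0005,.138-(xs.mean()+280)*.0005)
E
```

```text
top [ 0.5455  0.0415 10.451   0.8679]
scene [ 0.5455  0.0415 10.9825  0.4955]
top [array([ 0.8  ,  0.625, -0.014,  0.05 ])]
scene [array([ 0.58 ,  0.622, -0.022,  0.05 ])]
[[ 0.954 -0.     0.299]
 [-0.299 -0.     0.954]
 [-0.    -1.    -0.   ]]
299 0.6278929765886287 -0.015695652173913027
```

Call:
{"name": "send_rows", "arguments": {"moves": [{"tx":0.293,"ty":-0.614,"tz":-0.05,"az":-40,"jaw":1},{"tx":0.293,"ty":-0.614,"tz":-0.05,"az":-40,"jaw":1},{"tx":0.293,"ty":-0.614,"tz":-0.05,"az":-40,"jaw":1},{"tx":0.293,"ty":-0.614,"tz":-0.05,"az":-40,"jaw":1},{"tx":0.293,"ty":-0.614,"tz":-0.05,"az":-40,"jaw":1},{"tx":0.293,"ty":-0.614,"tz":-0.05,"az":-40,"jaw":1},{"tx":0.293,"ty":-0.614,"tz":-0.05,"az":-40,"jaw":1},{"tx":0.293,"ty":-0.614,"tz":-0.05,"az":-40,"jaw":1},{"tx":0.293,"ty":-0.614,"tz":-0.05,"az":-40,"jaw":1},{"tx":0.293,"ty":-0.614,"tz":-0.05,"az":-40,"jaw":1}]}}

```text
invalid input at $.moves[0]: expected keys tx, ty, tz, ax, ay, az, jaw
```

Call:
{"name": "send_rows", "arguments": {"moves": [{"tx":0.293,"ty":-0.614,"tz":-0.05,"ax":0,"ay":0,"az":-40,"jaw":1},{"tx":0.293,"ty":-0.614,"tz":-0.05,"ax":0,"ay":0,"az":-40,"jaw":1},{"tx":0.293,"ty":-0.614,"tz":-0.05,"ax":0,"ay":0,"az":-40,"jaw":1},{"tx":0.293,"ty":-0.614,"tz":-0.05,"ax":0,"ay":0,"az":-40,"jaw":1},{"tx":0.293,"ty":-0.614,"tz":-0.05,"ax":0,"ay":0,"az":-40,"jaw":1},{"tx":0.293,"ty":-0.614,"tz":-0.05,"ax":0,"ay":0,"az":-40,"jaw":1},{"tx":0.293,"ty":-0.614,"tz":-0.05,"ax":0,"ay":0,"az":-40,"jaw":1},{"tx":0.293,"ty":-0.614,"tz":-0.05,"ax":0,"ay":0,"az":-40,"jaw":1},{"tx":0.293,"ty":-0.614,"tz":-0.05,"ax":0,"ay":0,"az":-40,"jaw":1},{"tx":0.293,"ty":-0.614,"tz":-0.05,"ax":0,"ay":0,"az":-40,"jaw":1}]}}

```text
clock: 1.73
tool_pos: [0.374, 0.2437, 0.1832]
ee_rot: [-1.425, 0.78, -0.781]
force: [-0.1, 0.1, -0.5]
width: 0.0306
```

Call:
{"name": "send_rows", "arguments": {"moves": [{"tx":0.113,"ty":-0.238,"tz":-0.033,"ax":0,"ay":0,"az":0,"jaw":1},{"tx":0.113,"ty":-0.238,"tz":-0.033,"ax":0,"ay":0,"az":0,"jaw":1},{"tx":0.113,"ty":-0.238,"tz":-0.033,"ax":0,"ay":0,"az":0,"jaw":1},{"tx":0.113,"ty":-0.238,"tz":-0.033,"ax":0,"ay":0,"az":0,"jaw":1},{"tx":0.113,"ty":-0.238,"tz":-0.033,"ax":0,"ay":0,"az":0,"jaw":1},{"tx":0.113,"ty":-0.238,"tz":-0.033,"ax":0,"ay":0,"az":0,"jaw":1},{"tx":0.113,"ty":-0.238,"tz":-0.033,"ax":0,"ay":0,"az":0,"jaw":1},{"tx":0.113,"ty":-0.238,"tz":-0.033,"ax":0,"ay":0,"az":0,"jaw":1},{"tx":0.113,"ty":-0.238,"tz":-0.033,"ax":0,"ay":0,"az":0,"jaw":1},{"tx":0.113,"ty":-0.238,"tz":-0.033,"ax":0,"ay":0,"az":0,"jaw":1}]}}

```text
clock: 2.57
tool_pos: [0.4864, 0.007, 0.1502]
ee_rot: [-1.425, 0.78, -0.778]
force: [-0.1, 0.1, -0.7]
width: 0.0011
```

```bash
cat >> h.py <<'E'
H=np.array([.544,.043])
def st():
    from scipy.spatial.transform import Rotation as Ro
    s=sensors.observe();M=Ro.from_rotvec(s['ee_rot']).as_matrix();d=s['tool_pos'][:2]-H
    print('t',round(float(s['clock']),2),'tcp',s['tool_pos'].round(4),'zyaw',np.degrees(np.arctan2(M[1,2],M[0,2])).round(1),'down',M[:,1].round(3),'F',s['force'].round(2),'polar',(np.hypot(*d)*1e3).round(1),(np.degrees(np.arctan2(d[1],d[0]))%360).round(1),'w',round(float(s['width']),4))
E
python3 - <<'E'
from h import *
st(); snap('scene','s2.png')
im=cv2.imread('pics/s2.png')[120:290,220:420];cv2.imwrite('pics/s2c.png',cv2.convertScaleAbs(cv2.resize(im,None,fx=3,fy=3,interpolation=2),alpha=1.5))
E
```

```text
t 2.57 tcp [0.4864 0.007  0.1502] zyaw 32.7 down [ 0.     0.002 -1.   ] F [-0.14  0.05 -0.7 ] polar 67.9 212.0 w 0.0011
```

View pics/s2c.png

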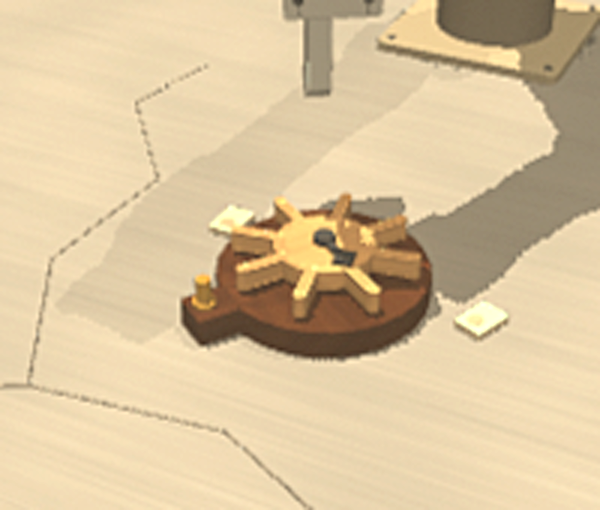

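Call:
{"name": "send_rows", "arguments": {"moves": [{"tx":0,"ty":-0.001,"tz":-0.03,"ax":0,"ay":0,"az":0,"jaw":1},{"tx":0,"ty":-0.001,"tz":-0.06,"ax":0,"ay":0,"az":0,"jaw":1},{"tx":0,"ty":-0.001,"tz":-0.08,"ax":0,"ay":0,"az":0,"jaw":1},{"tx":0,"ty":-0.001,"tz":-0.09,"ax":0,"ay":0,"az":0,"jaw":1},{"tx":0,"ty":-0.001,"tz":-0.1,"ax":0,"ay":0,"az":0,"jaw":1},{"tx":0,"ty":-0.001,"tz":-0.106,"ax":0,"ay":0,"az":0,"jaw":1},{"tx":0,"ty":-0.001,"tz":-0.106,"ax":0,"ay":0,"az":0,"jaw":1},{"tx":0,"ty":-0.001,"tz":-0.106,"ax":0,"ay":0,"az":0,"jaw":1}]}}

```text
clock: 3.28
tool_pos: [0.4868, 0.0068, 0.0447]
ee_rot: [-1.425, 0.778, -0.778]
force: [0.3, 0.2, 0.1]
width: 0.0005
```

```bash
cat >> h.py <<'E'
def wheel():
    print('scene',np.round(fit('scene',cams.camera('scene'),x0=(.5455,.0438),free=False),2),'top',np.round(fit('top',cams.camera('top'),x0=(.5432,.0428),free=False),2))
    for c in('scene','top'):
        h=H+(.0015,.0008) if c=='scene' else H
        for p in cams.pinpoint(c,'arrow_tip')[:1]:
            X=at_z(c,p['xy'],.05)[:2]-h;print(c,'arrow p',round(p['p'],2),'yaw-post',np.degrees(np.arctan2(X[1],X[0])).round(1)+34.6)
E
python3 - <<'E'
from h import *
st(); wheel()
import numpy as np
# planned TCP path polar r=68
p0=sensors.observe()['tool_pos']
for a in np.arange(213,150,-3):
    q=H+.068*np.array([np.cos(np.radians(a)),np.sin(np.radians(a))]);print(a,(q-p0[:2]).round(4))
E
```

```text
t 3.28 tcp [0.4868 0.0068 0.0447] zyaw 32.8 down [ 0.001  0.002 -1.   ] F [0.33 0.16 0.1 ] polar 67.7 212.3 w 0.0005
scene [10.33  0.52] top [10.34  0.2 ]
scene arrow p 0.91 yaw-post 94.7
top arrow p 0.69 yaw-post 93.2
213 [-0.0001 -0.0006]
210 [-0.0019  0.0025]
207 [-0.0036  0.0056]
204 [-0.0052  0.0088]
201 [-0.0065  0.0121]
198 [-0.0077  0.0155]
195 [-0.0087  0.0189]
192 [-0.0096  0.0223]
189 [-0.0102  0.0258]
186 [-0.0107  0.0294]
183 [-0.011   0.0329]
180 [-0.011   0.0365]
177 [-0.011  0.04 ]
174 [-0.0107  0.0436]
171 [-0.0102  0.0471]
168 [-0.0096  0.0506]
165 [-0.0087  0.0541]
162 [-0.0077  0.0575]
159 [-0.0065  0.0608]
156 [-0.0052  0.0641]
153 [-0.0036  0.0673]
```

Call:
{"name": "send_rows", "arguments": {"moves": [{"tx":-0.001,"ty":0.001,"tz":0,"ax":0,"ay":0,"az":-6,"jaw":1},{"tx":-0.002,"ty":0.003,"tz":0,"ax":0,"ay":0,"az":-12,"jaw":1},{"tx":-0.0035,"ty":0.0055,"tz":0,"ax":0,"ay":0,"az":-18,"jaw":1},{"tx":-0.005,"ty":0.009,"tz":0,"ax":0,"ay":0,"az":-22,"jaw":1},{"tx":-0.006,"ty":0.0105,"tz":0,"ax":0,"ay":0,"az":-22,"jaw":1},{"tx":-0.0065,"ty":0.012,"tz":0,"ax":0,"ay":0,"az":-23,"jaw":1},{"tx":-0.007,"ty":0.0132,"tz":0,"ax":0,"ay":0,"az":-24,"jaw":1},{"tx":-0.0074,"ty":0.0144,"tz":0,"ax":0,"ay":0,"az":-25,"jaw":1},{"tx":-0.0077,"ty":0.0155,"tz":0,"ax":0,"ay":0,"az":-26,"jaw":1},{"tx":-0.0081,"ty":0.0167,"tz":0,"ax":0,"ay":0,"az":-27,"jaw":1}]}}

```text
clock: 4.32
tool_pos: [0.4788, 0.0234, 0.0451]
ee_rot: [-1.252, 1.134, -1.136]
force: [0.1, -1.1, -0.9]
width: 0.0007
```

```bash
python3 - <<'E'
from h import *
st(); wheel()
E
```

```text
t 4.32 tcp [0.4788 0.0234 0.0451] zyaw 5.7 down [ 0.002  0.001 -1.   ] F [ 0.14 -1.07 -0.9 ] polar 68.1 196.8 w 0.0007
scene [2.25 0.56] top [16.25 -0.04]
scene arrow p 0.78 yaw-post 80.1
```

Call:
{"name": "send_rows", "arguments": {"moves": [{"tx":-0.0003,"ty":0.0012,"tz":-0.001,"ax":0,"ay":0,"az":-1,"jaw":1},{"tx":-0.0007,"ty":0.0024,"tz":-0.001,"ax":0,"ay":0,"az":-2,"jaw":1},{"tx":-0.001,"ty":0.0036,"tz":-0.001,"ax":0,"ay":0,"az":-3,"jaw":1},{"tx":-0.0013,"ty":0.0048,"tz":-0.001,"ax":0,"ay":0,"az":-4,"jaw":1},{"tx":-0.0016,"ty":0.006,"tz":-0.001,"ax":0,"ay":0,"az":-5,"jaw":1},{"tx":-0.0018,"ty":0.0072,"tz":-0.001,"ax":0,"ay":0,"az":-6,"jaw":1},{"tx":-0.002,"ty":0.0084,"tz":-0.001,"ax":0,"ay":0,"az":-7,"jaw":1}]}}

```text
clock: 5.1
tool_pos: [0.4762, 0.0323, 0.0439]
ee_rot: [-1.197, 1.225, -1.225]
force: [-0.3, 0.0, -1.0]
width: 0.0004
```

```bash
python3 - <<'E'
from h import *
st(); wheel()
E
```

```text
t 5.1 tcp [0.4762 0.0323 0.0439] zyaw -1.3 down [ 0.001  0.001 -1.   ] F [-0.34  0.05 -1.04] polar 68.6 189.0 w 0.0004
scene [33.03  0.57] top [33.16 -0.04]
scene arrow p 0.64 yaw-post 76.4
```

Call:
{"name": "send_rows", "arguments": {"moves": [{"tx":0.0002,"ty":0.0025,"tz":0,"ax":0,"ay":0,"az":-2,"jaw":1},{"tx":0.0001,"ty":0.005,"tz":0,"ax":0,"ay":0,"az":-4,"jaw":1},{"tx":0,"ty":0.007,"tz":0,"ax":0,"ay":0,"az":-6,"jaw":1},{"tx":0,"ty":0.0085,"tz":0,"ax":0,"ay":0,"az":-7.5,"jaw":1},{"tx":0,"ty":0.01,"tz":0,"ax":0,"ay":0,"az":-9,"jaw":1},{"tx":0,"ty":0.0115,"tz":0,"ax":0,"ay":0,"az":-10,"jaw":1},{"tx":0,"ty":0.013,"tz":0,"ax":0,"ay":0,"az":-11,"jaw":1},{"tx":0.0001,"ty":0.0145,"tz":0,"ax":0,"ay":0,"az":-12,"jaw":1},{"tx":0.0001,"ty":0.016,"tz":0,"ax":0,"ay":0,"az":-13,"jaw":1},{"tx":0.0002,"ty":0.0175,"tz":0,"ax":0,"ay":0,"az":-15,"jaw":1}]}}

```text
clock: 6.13
tool_pos: [0.4768, 0.0499, 0.0439]
ee_rot: [-1.059, 1.415, -1.416]
force: [0.3, -1.1, -0.7]
width: 0.0005
```

Call:
{"name": "send_rows", "arguments": {"moves": [{"tx":0.0001,"ty":0.0012,"tz":0,"ax":0,"ay":0,"az":-1,"jaw":1},{"tx":0.0003,"ty":0.0024,"tz":0,"ax":0,"ay":0,"az":-2,"jaw":1},{"tx":0.0004,"ty":0.0035,"tz":0,"ax":0,"ay":0,"az":-3,"jaw":1},{"tx":0.0006,"ty":0.0047,"tz":0,"ax":0,"ay":0,"az":-4,"jaw":1},{"tx":0.0008,"ty":0.0059,"tz":0,"ax":0,"ay":0,"az":-5,"jaw":1},{"tx":0.0011,"ty":0.007,"tz":0,"ax":0,"ay":0,"az":-6,"jaw":1},{"tx":0.0013,"ty":0.0082,"tz":0,"ax":0,"ay":0,"az":-7,"jaw":1}]}}

```text
clock: 6.72
tool_pos: [0.4781, 0.0584, 0.0439]
ee_rot: [-0.985, 1.502, -1.503]
force: [0.1, 0.1, -0.2]
width: 0.0
```

```bash
python3 - <<'E'
from h import *
st(); wheel()
E
```

```text
t 6.72 tcp [0.4781 0.0584 0.0439] zyaw -23.4 down [ 0.002  0.001 -1.   ] F [ 0.15  0.11 -0.15] polar 67.7 166.9 w 0.0
scene [10.45  0.52] top [10.77  0.52]
scene arrow p 0.63 yaw-post 61.5
top arrow p 0.44 yaw-post 35.800000000000004
```

Call:
{"name": "send_rows", "arguments": {"moves": [{"tx":0.0005,"ty":0.0033,"tz":0,"ax":0,"ay":0,"az":-3,"jaw":1},{"tx":0.0015,"ty":0.006,"tz":0,"ax":0,"ay":0,"az":-6,"jaw":1},{"tx":0.002,"ty":0.0078,"tz":0,"ax":0,"ay":0,"az":-7,"jaw":1},{"tx":0.0026,"ty":0.009,"tz":0,"ax":0,"ay":0,"az":-8,"jaw":1},{"tx":0.0031,"ty":0.0106,"tz":0,"ax":0,"ay":0,"az":-9.5,"jaw":1},{"tx":0.0036,"ty":0.0118,"tz":0,"ax":0,"ay":0,"az":-10.5,"jaw":1},{"tx":0.0043,"ty":0.0133,"tz":0,"ax":0,"ay":0,"az":-12,"jaw":1},{"tx":0.005,"ty":0.0146,"tz":0,"ax":0,"ay":0,"az":-13,"jaw":1},{"tx":0.0055,"ty":0.0157,"tz":0,"ax":0,"ay":0,"az":-14,"jaw":1},{"tx":0.006,"ty":0.0167,"tz":0,"ax":0,"ay":0,"az":-15,"jaw":1}]}}

```text
clock: 7.75
tool_pos: [0.4844, 0.0752, 0.0439]
ee_rot: [-0.812, 1.681, -1.683]
force: [-0.1, -0.9, -0.4]
width: 0.0003
```

Call:
{"name": "send_rows", "arguments": {"moves": [{"tx":0.0006,"ty":0.001,"tz":0,"ax":0,"ay":0,"az":-1,"jaw":1},{"tx":0.0012,"ty":0.002,"tz":0,"ax":0,"ay":0,"az":-2,"jaw":1},{"tx":0.0017,"ty":0.003,"tz":0,"ax":0,"ay":0,"az":-3,"jaw":1},{"tx":0.0023,"ty":0.004,"tz":0,"ax":0,"ay":0,"az":-4,"jaw":1},{"tx":0.0029,"ty":0.005,"tz":0,"ax":0,"ay":0,"az":-5,"jaw":1},{"tx":0.0035,"ty":0.006,"tz":0,"ax":0,"ay":0,"az":-6,"jaw":1},{"tx":0.0041,"ty":0.007,"tz":0,"ax":0,"ay":0,"az":-7,"jaw":1}]}}

```text
clock: 8.33
tool_pos: [0.4886, 0.0825, 0.0439]
ee_rot: [-0.72, 1.764, -1.765]
force: [0.2, 0.2, 0.1]
width: 0.0003
```

```bash
python3 - <<'E'
from h import *
st(); wheel()
E
```

```text
t 8.33 tcp [0.4886 0.0825 0.0439] zyaw -45.4 down [ 0.003  0.    -1.   ] F [0.15 0.17 0.12] polar 68.0 144.5 w 0.0003
scene [33.05  0.42] top [33.22  0.5 ]
scene arrow p 0.63 yaw-post 32.7
top arrow p 0.55 yaw-post 26.3
```

Call:
{"name": "send_rows", "arguments": {"moves": [{"tx":-0.002,"ty":-0.003,"tz":0,"ax":0,"ay":0,"az":0,"jaw":1},{"tx":-0.002,"ty":-0.003,"tz":0,"ax":0,"ay":0,"az":0,"jaw":1},{"tx":-0.002,"ty":-0.003,"tz":0,"ax":0,"ay":0,"az":0,"jaw":1},{"tx":-0.002,"ty":-0.003,"tz":0,"ax":0,"ay":0,"az":0,"jaw":1},{"tx":-0.002,"ty":-0.003,"tz":0,"ax":0,"ay":0,"az":0,"jaw":1},{"tx":-0.002,"ty":-0.003,"tz":0,"ax":0,"ay":0,"az":0,"jaw":1},{"tx":-0.002,"ty":-0.003,"tz":0,"ax":0,"ay":0,"az":0,"jaw":1},{"tx":-0.002,"ty":-0.003,"tz":0,"ax":0,"ay":0,"az":0,"jaw":1},{"tx":-0.002,"ty":-0.003,"tz":0,"ax":0,"ay":0,"az":0,"jaw":1},{"tx":-0.002,"ty":-0.003,"tz":0,"ax":0,"ay":0,"az":0,"jaw":1}]}}

```text
clock: 9.37
tool_pos: [0.4865, 0.0793, 0.0439]
ee_rot: [-0.722, 1.762, -1.764]
force: [-0.3, -0.2, 0.0]
width: 0.0005
```

```bash
python3 - <<'E'
from h import *
st(); wheel(); snap('scene','s3.png')
im=cv2.imread('pics/s3.png')[120:290,220:420];cv2.imwrite('pics/s3c.png',cv2.convertScaleAbs(cv2.resize(im,None,fx=3,fy=3,interpolation=2),alpha=1.5))
E
```

```text
t 9.37 tcp [0.4865 0.0793 0.0439] zyaw -45.3 down [ 0.003 -0.    -1.   ] F [-0.28 -0.2   0.04] polar 68.0 147.7 w 0.0005
scene [33.12  0.41] top [33.31  0.47]
scene arrow p 0.93 yaw-post 29.5
top arrow p 0.82 yaw-post 30.900000000000002
```

View pics/s3c.png

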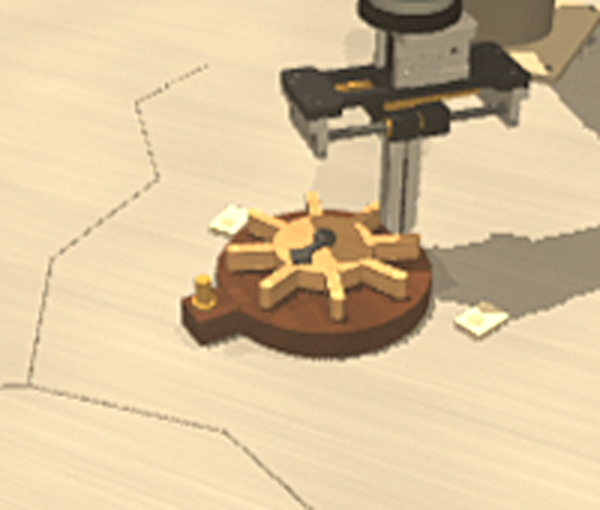

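Call:
{"name": "send_rows", "arguments": {"moves": [{"tx":0.0021,"ty":0.0032,"tz":0,"ax":0,"ay":0,"az":-1,"jaw":1},{"tx":0.0043,"ty":0.006,"tz":0,"ax":0,"ay":0,"az":-4,"jaw":1},{"tx":0.0058,"ty":0.0078,"tz":0,"ax":0,"ay":0,"az":-6,"jaw":1},{"tx":0.0067,"ty":0.0088,"tz":0,"ax":0,"ay":0,"az":-7,"jaw":1},{"tx":0.0077,"ty":0.01,"tz":0,"ax":0,"ay":0,"az":-8,"jaw":1},{"tx":0.0086,"ty":0.0109,"tz":0,"ax":0,"ay":0,"az":-9,"jaw":1},{"tx":0.0099,"ty":0.0122,"tz":0,"ax":0,"ay":0,"az":-10.5,"jaw":1},{"tx":0.0111,"ty":0.0134,"tz":0,"ax":0,"ay":0,"az":-12,"jaw":1},{"tx":0.0125,"ty":0.0146,"tz":0,"ax":0,"ay":0,"az":-13,"jaw":1},{"tx":0.0138,"ty":0.0158,"tz":0,"ax":0,"ay":0,"az":-15,"jaw":1}]}}

```text
clock: 10.45
tool_pos: [0.5004, 0.0951, 0.0439]
ee_rot: [-0.507, 1.93, -1.933]
force: [-1.2, -0.8, -0.3]
width: 0.0005
```

Call:
{"name": "send_rows", "arguments": {"moves": [{"tx":0.0009,"ty":0.0007,"tz":0,"ax":0,"ay":0,"az":-1,"jaw":1},{"tx":0.0019,"ty":0.0015,"tz":0,"ax":0,"ay":0,"az":-2,"jaw":1},{"tx":0.0028,"ty":0.0022,"tz":0,"ax":0,"ay":0,"az":-3,"jaw":1},{"tx":0.0038,"ty":0.0029,"tz":0,"ax":0,"ay":0,"az":-4,"jaw":1},{"tx":0.0047,"ty":0.0036,"tz":0,"ax":0,"ay":0,"az":-5,"jaw":1},{"tx":0.0057,"ty":0.0043,"tz":0,"ax":0,"ay":0,"az":-6,"jaw":1},{"tx":0.0067,"ty":0.005,"tz":0,"ax":0,"ay":0,"az":-7,"jaw":1},{"tx":0.0075,"ty":0.0055,"tz":0,"ax":0,"ay":0,"az":-7,"jaw":1}]}}

```text
clock: 11.12
tool_pos: [0.5082, 0.1008, 0.0439]
ee_rot: [-0.396, 2.004, -2.007]
force: [-0.5, -0.2, -0.7]
width: 0.0003
```

```bash
python3 - <<'E'
from h import *
st(); wheel()
E
```

```text
t 11.12 tcp [0.5082 0.1008 0.0439] zyaw -67.5 down [ 0.003 -0.001 -1.   ] F [-0.47 -0.16 -0.72] polar 68.0 121.7 w 0.0003
scene [10.44  0.36] top [10.64  0.47]
scene arrow p 0.76 yaw-post 10.600000000000001
top arrow p 0.96 yaw-post -4.899999999999999
```

Call:
{"name": "send_rows", "arguments": {"moves": [{"tx":-0.003,"ty":-0.002,"tz":0,"ax":0,"ay":0,"az":0,"jaw":1},{"tx":-0.003,"ty":-0.002,"tz":0,"ax":0,"ay":0,"az":0,"jaw":1},{"tx":-0.003,"ty":-0.002,"tz":0.02,"ax":0,"ay":0,"az":0,"jaw":1},{"tx":-0.003,"ty":-0.002,"tz":0.05,"ax":0,"ay":0,"az":0,"jaw":1},{"tx":-0.003,"ty":-0.002,"tz":0.09,"ax":0,"ay":0,"az":0,"jaw":1},{"tx":-0.003,"ty":-0.002,"tz":0.13,"ax":0,"ay":0,"az":0,"jaw":1},{"tx":-0.06,"ty":0.1,"tz":0.15,"ax":0,"ay":0,"az":0,"jaw":1},{"tx":-0.06,"ty":0.1,"tz":0.15,"ax":0,"ay":0,"az":0,"jaw":1},{"tx":-0.06,"ty":0.1,"tz":0.15,"ax":0,"ay":0,"az":0,"jaw":1},{"tx":-0.06,"ty":0.1,"tz":0.15,"ax":0,"ay":0,"az":0,"jaw":1}]}}

```text
clock: 12.15
tool_pos: [0.4439, 0.2082, 0.1938]
ee_rot: [-0.411, 2.003, -1.996]
force: [-0.4, 0.2, -0.1]
width: 0.0004
```

```bash
python3 - <<'E'
from h import *
st(); wheel(); a=[]
for c in('top','scene'):
    im=snap(c,c+'4.png'); pts(c,['joker_a','bell','rack']); a.append(rectify(c,im[:,:,::-1],H,half=.12,n=400))
cv2.imwrite('pics/r4.png',cv2.convertScaleAbs(np.hstack(a),alpha=1.5))
E
```

```text
t 12.15 tcp [0.4439 0.2082 0.1938] zyaw -66.8 down [-0.001  0.003 -1.   ] F [-0.37  0.2  -0.14] polar 193.2 121.2 w 0.0004
scene [10.48  0.52] top [10.5   0.96]
top arrow p 0.76 yaw-post -1.6999999999999957
top joker_a 0.7 [357.1 232.2] [ 0.5008 -0.0744  0.    ]
top joker_a 0.39 [266.  220.7] [0.5257 0.1602 0.    ]
top bell 0.62 [465.8 181.2] [ 0.6409 -0.3584  0.    ]
scene joker_a 0.67 [304.  194.4] [ 0.4807 -0.0534  0.    ]
scene joker_a 0.54 [380.4 226.9] [0.5248 0.1694 0.    ]
scene bell 0.87 [172.  194.8] [ 0.6335 -0.3568  0.    ]
scene rack 0.61 [483.7 244.2] [0.4838 0.3921 0.    ]
```

View pics/r4.png

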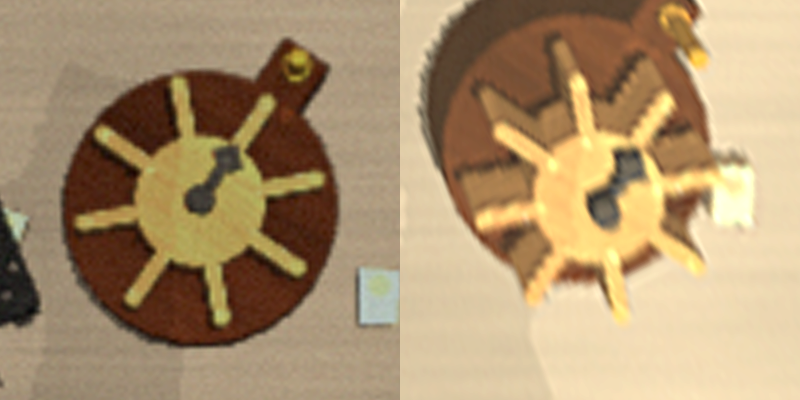

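The rectified top view, left half, shows the arrow tip at (228,160) lying on the line from the hub (200,201) to the post (297,65). The arm is clear of the wheel.

```bash
python3 -c "
from h import *
print(order.finish_job())"
```

```text
the job is handed in; nothing more can be done
None
```

The wheel's arrow rests pointing at the brass post, and the job is handed in. It began four clicks short. I clicked it clockwise one click at a time with the closed fingertips against one lug, pushing slowly. About 1 N showed in the force readings. It rested untouched for about 0.8 s one click short before I flicked the last click, and it never went past the post.

- **Final angle:** a fit of the lugs put them at 10.5° (repeating every 45°) in both cameras, which is on the detent and within about 0.5° of the post direction. The rectified top view shows the arrow on the line from hub to post.
- **Retreat and time:** the fingers were backed off and lifted clear, about 19 cm from the wheel's axis. The job took about 12 s of the 69 s allowed.
- **Bystanders:** the tiles, bell and rack were found again within about 1.5 cm of where they were first found. I put this down to scatter in the detector, since nothing came near them. The top camera's network missed the rack in the last picture, and the scene camera found it in place.
- **Disagreement:** the arrow-tip network was noisy, up to about 15° off while the gripper hid part of the wheel. I relied on the lug fit and the pictures instead. Its last top-camera reading was -1.7° from the post, and it found no arrow in the last scene picture.

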